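# Set the dowel borer's depth turret and bring a board up to the flip stop

## Robot

A 6-joint arm with a two-finger parallel gripper is mounted at the origin on the work surface. World frame = base frame: x ahead of the robot, y to its left, z up, the work surface at z = 0. Lengths are in m, angles in degrees, forces in N, time in s.
With the tool pointing down it reaches from about 0.3 to 0.75 m from the base axis. Payload 8.5 kg.
Tool frame: the origin (TCP) lies at the very end of the fingers, on their centre line; the grasp point (between the pads) lies 19 mm behind it; z points along the fingers, y is the line along which they close (so a half turn about z gives the same grasp; the last joint's range is limited). The gripper opens to 85 mm and grips with 20 to 120 N. Pads are 22 mm wide; open, the fingers measure 114 mm over their backs; the gripper's body (76 mm by 85 mm) begins 54 mm behind the grasp point. The pads swing forward as they close: fully open they stand 13 mm farther back than shut.
Start: joints at [-79.716, 21.807, 74.336, -0, 83.858, -12.336], TCP at [0.212, -0.508, 0.231] pointing down, gripper open.
Joint ranges: [-178.18, 178.18], [-50.72, 133.34], [12.68, 142.11], [-81.47, 261.47], [9.98, 163.14], [-165.26, 165.26]. Speed limits (degrees/s): [136.94, 136.94, 180, 180, 180, 180].

## Interface

Orientations are given as a 3x3 rotation matrix whose columns are the frame's x, y, z axes.
In Python, from rig import env, optics, spotter gives the robot as it stands.
- The arm moves only by the shell command python3 -m crank 'ROWS' [FORCE]. ROWS is JSON, one flat list of numbers, 5 for each row, row after row: the finger opening in cm, from 0 to 8.54, then the shift along the tool's x, y, z in cm, then the turn about the tool's z in rad. A call has exactly 8 rows; each row shifts and turns the commanded pose from where the row before left it, along the tool's axes as they then stand; what a row does not reach is not made up. A row lasts 1/12 s, in which the tool goes at most 41.7 mm and 7.16 degrees, less where a joint would pass 70% of its speed; a pose out of reach is approached as far as the arm can. A call is refused whole if a number of a shift passes 4.17 or a number of a turn 0.125, either way. A call with a gripper value outside its range is refused whole. The fingers move at their own pace and stop on an object; FORCE is the grip in N (left out, the last holds). Time passes only in rows, so rows that do not move let the fingers close, or fill a call up. It gives the time, the measured TCP pose, the force, the opening and the grip force at its end, in the units of the state.
- env.observe(): the state, without advancing time (a new reading comes with each control period).
- optics.get_image(name): name is "side" or "top"; returns a dict with "color" (480x640x3 uint8, red, green, blue), "intrinsics" (3x3 intrinsics, pixels), "distortion" ([k1, k2, p1, p2, k3] as OpenCV has them; the pictures are not rectified), "pose" (4x4, takes a point from camera to world coordinates). Camera axes: x right, y up, looking along -z (the intrinsics and any distortion apply to the point x, -y, -z); pixel columns grow to the right and rows downward; lengths in m; the calibration is good to about 2 mm. A picture is of the moment at which its call begins. There is no depth.
- env.close_job(): hands the job in; it is judged then, once.
Trained networks look in a picture, given as the dict that the camera call returned (one of the last four; its "shot" number tells which), for a name from the list of things; names that differ only in an ending like _2 or _b are one class to them, and where a whole thing is asked for, a point or a joint stands for the part that bears it (a point fixed in the world has none). Each returns a list of dicts, best first, with "score" (0 to 1); they miss things now and then, are a little off and sometimes report something else, mostly with a low value. They report only what shows in the picture. A call takes as long as a camera call. They do not tell look-alikes from the thing itself.
- spotter.look_for(picture, query): "at" ([column, row] as shares, 0 to 1, of the picture: columns of its width, rows of its height, amid what is visible of it).
The state is a dict: "time_s": time; "q": joint angles; "qvel": joint speeds; "joint_efforts": joint torques, N m; "position": TCP position; "tool_rot": TCP orientation; "ft_force": force on the tool from outside, world axes, zero at the start; "wrist_torque": the same for the moment, N m; "grip_width": finger opening in m; "gripper_force": force on a finger pad.
Only numpy, scipy, OpenCV 4.12 (cv2) and the standard library are available. Lean on these libraries where they do the work, as an engineer would, in place of code of your own. Each camera call takes 0.05 s, during which the arm holds its last target. There are 200 camera calls.

## Task

Get the bench dowel borer ready for the next board: click its depth turret round, either way, until the blue stop sits at the top in line with the anvil. Flip the red stop on the fence fully down, then slide the pine board on the machine's table gently up against it, with its long edge flat against the fence and its end touching the stop. Leave everything else on the bench where it lies.

Things in the scene. Friction and masses are not known exactly. Their poses are not given: they have to be found in the camera images.
- borer: bench dowel-boring machine on a green cast base, 350 x 490 mm, fixed to the bench. Origin on the bench (z = 0) straight below the fence's front face; x axis square to the fence, from the operator to the back (within 0.2 rad of world x), y along the fence to the left, z up. 'Machine frame' below means this frame, in mm
- fence_foot (a point): point (0, 0, 50) of the machine frame, where the fence's face meets the steel work table. Work table: top at z = 50, x -157 to 0, y -270 to 200. Aluminium fence: face at x = 0, body x 0 to 28, same length, top at z = 100
- motor (a point): motor's centre, (165, -35, 86) in the machine frame. Spindles, gear head and motor fill x 55 to 210, y -85 to 15, up to z = 140; right of them a feed lever with a black ball at (157, -112), up to z = 176. They have no part in this job
- turret (a joint): angle of the depth turret, rad, about the machine's x axis; turns endlessly both ways. Positive carries its top to the right (machine -y). Six stops in coloured blocks; each positive click of 1.047 brings up the next: red at the top at 0, yellow 1.047, green 2.094, blue 3.142, white 4.189, black 5.236, red again. Blue is up at 3.142 plus or minus full turns. Never starts on blue
- drum (a point): centre of the turret's drum, (86, 150, 100) in the machine frame; drum x 75 to 97, 39 mm in radius over its coloured blocks, stop bolts behind. A sprung roller clicks into six rest positions, one per stop, and pulls the turret into the nearest; turning it past half way takes about 0.35 N m, then it runs by itself into the next
- star_hub (a point): centre of the turret's six-armed steel star grip, (56, 150, 100) in the machine frame. Round arms 10 mm thick, in the plane x = 56, in line with the six stops, ending 66 mm from the axis: at rest one points straight up, its end at z = 166. A level sideways push on it, 46 mm or more above the axis, slips off after 45 degrees and makes one click. Bracket in front: x 30 to 42, up to z = 112
- blue_stop (a point): foot of the blue stop bolt on the back face of the turret's drum, 27 mm from the turret's axis; turns with the turret
- anvil (a point): fixed point in line with the brass anvil behind the turret, at (96, 150, 127) in the machine frame: 27 mm straight above the turret's axis. The blue stop's foot lies here when blue is set. The anvil's green post, x 143 to 157, rises to z = 138
- flag (a joint): angle of the red flip stop, rad, about its hinge along the machine's y axis: 0 = fully down on its end stop, in front of the fence; grows as it swings up and back over the fence, to 2.6. It starts up, leaning back at 2.3 to 2.6. Its hinge is a little stiff; pushed forward (machine -x) past about 1.8 it falls down by itself
- flag_hinge (a point): the flip stop's hinge line, at (15, 50, 118) in the machine frame. The red stop is an L, 16 mm wide (y 42 to 58): an arm 11 mm thick reaches 40 mm from the hinge and a plate 22 mm thick, 69 mm long, stands square to its end
- flag_tip (a point): middle of the free end of the flip stop's plate. Up: the plate stands above the fence, this end at about z = 190, and is pushed over from behind (from +x) at z = 160 to 180. Down: the plate fills x -30 to -8 in front of the fence from 4 mm above the work table, and the board's end meets its right face at y = 42 of the machine frame
- board: loose planed pine board to be bored, 70 x 160 x 22 mm, about 0.14 kg, flat on the work table right of the flip stop, a little off the fence and askew; two pencil lines across its top. Origin at the centre of its underside, y along its length, z up. Home (edge on the fence, end on the stop) its origin is at (-35, -38, 50) in the machine frame
- pencil: flat red carpenter's pencil, 12 x 122 x 8 mm, lying on the left end of the machine's work table; origin under its centre; leave alone
- chuck_key: small T-shaped steel chuck key, 67 x 60 x 12 mm, lying on the machine's green base behind the right end of the fence; origin under its cross bar; leave alone
- glue: white glue bottle with blue label and orange cap, 62 mm across, 190 mm tall, right of the machine; origin under its centre; leave alone
- mallet: wooden mallet lying down, head 85 x 130 x 60 mm, overall 320 mm, left of the machine; origin on the bench below its handle; leave alone
- square: carpenter's square, dark wooden stock 26 x 120 x 16 mm with a 200 mm steel blade, near right; origin under the stock; leave alone
- folding_rule: folded yellow rule, 235 x 34 x 16 mm, near left; origin under its centre; leave alone
Mind the look-alikes: they are no part of the job. There is more than one size of the board; the one meant has the size given above.

How it is judged (in metres and radians):
On the way, in this order (a step that is already met when the one before it is completed fails the run):
1. the flip stop is fully down (value of joint flag below 0.06 rad), for 0.2 s.
2. the board has come along the fence to the lowered stop (value of joint flag below 0.06 rad and y of board in the frame of borer between -0.041 and -0.035 m), for 0.1 s.
At the end, for the whole second after the job is handed in: The blue stop rests at the top of the turret (its foot within 5 mm of the anvil line, turret still); the flip stop is down (within 0.06 rad); the board lies flat and still on the work table, its edge within 3 mm of the fence and within 0.02 rad of parallel to it, its end within 3 mm of the stop (all of step 2 and distance between blue_stop and anvil below 0.005 m and velocity of joint turret between -0.1 and 0.1 rad/s and x of board in the frame of borer between -0.038 and -0.032 m and z of board in the frame of borer between 0.047 and 0.053 m and angle between the y axis of board and the y axis of borer, either way round below 0.02 rad and angle between board's own z axis and vertical below 0.05 rad and linear speed of board below 0.01 m/s); the robot touches nothing.
It fails at once if the board is rammed into the stop (over 45 N) (contact force between board and flag above 45 N).
It fails at once if a bystander (any thing marked leave alone) is moved by more than 25 mm (distance of any of pencil, chuck_key, glue, mallet, square, folding_rule from where it was at the start of the episode above 0.025 m).
It also fails if it takes over 72 s, if anything falls off the work surface, if the arm or the gripper's body presses on something with over 40 N, if the wrist force passes 120 N, or if a joint passes its speed limit or range.

## Working session

There is one attempt and no reset: what is moved stays moved. The work goes in short steps, Python scripts to look and compute and a shell command to move; the robot and the scene stay as the last step left them, time stands still between calls to the robot, and variables do not carry over. Pictures are saved under pics/ and viewed, at most 10 in all, crops included, and the job is handed in when it is done.

```bash
mkdir -p pics; cat > h.py <<'E'
from rig import env, optics, spotter
import numpy as np, cv2
def px2ray(p,uv):
    K=np.array(p["intrinsics"],float);D=np.array(p["distortion"],float);T=np.array(p["pose"])
    n=cv2.undistortPoints(np.array([[uv]],float),K,D)[0,0]
    d=T[:3,:3]@np.array([n[0],-n[1],-1.]);return T[:3,3],d
def at_z(p,uv,z):
    o,d=px2ray(p,uv);return o+d*(z-o[2])/d[2]
def proj(p,P):
    K=np.array(p["intrinsics"],float);D=np.array(p["distortion"],float);T=np.array(p["pose"])
    c=(np.atleast_2d(P)-T[:3,3])@T[:3,:3];c=c*[1,-1,-1]
    return cv2.projectPoints(c.reshape(-1,1,3),np.zeros(3),np.zeros(3),K,D)[0][:,0]
def look(p,n):
    return [(round(r["score"],2),[round(r["at"][0]*640,1),round(r["at"][1]*480,1)]) for r in spotter.look_for(p,n)[:3]]
E
python3 - <<'E'
from h import *
for c in("top","side"):
    p=optics.get_image(c);cv2.imwrite(f"pics/{c}0.png",p["color"][:,:,::-1])
    print(c,np.round(p["pose"],3).tolist())
    for n in["borer","fence_foot","motor","drum","star_hub","blue_stop","anvil","flag_hinge","flag_tip","board","pencil","glue"]:print(n,look(p,n))
s=env.observe();print(s["time_s"],s["position"],np.round(s["tool_rot"],3).tolist(),s["ft_force"])
E
```

```text
top [[-0.022, 0.998, -0.066, 0.379], [-1.0, -0.022, -0.006, -0.05], [-0.007, 0.066, 0.998, 1.364], [0.0, 0.0, 0.0, 1.0]]
borer [(0.69, [295.1, 203.8])]
fence_foot [(0.69, [295.9, 200.3]), (0.61, [268.8, 204.6])]
motor []
drum [(0.56, [236.2, 195.0])]
star_hub [(0.8, [234.8, 196.0]), (0.36, [504.6, 216.5])]
blue_stop [(0.73, [232.6, 194.4]), (0.64, [332.5, 224.6])]
anvil [(0.66, [295.1, 200.0]), (0.46, [148.1, 290.3])]
flag_hinge [(0.86, [294.8, 201.6]), (0.65, [149.5, 292.3])]
flag_tip [(0.52, [267.2, 201.3])]
board [(0.74, [439.0, 326.3]), (0.67, [330.7, 223.0]), (0.55, [217.6, 337.5])]
pencil [(0.74, [251.4, 246.0])]
glue [(0.94, [505.8, 215.2]), (0.51, [268.7, 202.2])]
side [[-0.968, 0.176, -0.178, 0.248], [-0.251, -0.661, 0.707, 0.941], [0.007, 0.729, 0.685, 1.067], [0.0, 0.0, 0.0, 1.0]]
borer [(0.98, [263.3, 286.5])]
fence_foot [(0.7, [265.7, 287.7])]
motor [(0.89, [266.3, 287.9])]
drum [(0.86, [233.8, 304.0])]
star_hub [(0.88, [234.1, 308.5])]
blue_stop [(0.69, [231.1, 302.8])]
anvil [(0.72, [265.0, 288.7]), (0.45, [230.9, 305.7])]
flag_hinge [(0.83, [265.5, 290.1])]
flag_tip [(0.92, [263.9, 256.5])]
board [(0.71, [300.4, 244.1]), (0.65, [399.9, 390.3]), (0.59, [445.1, 232.9])]
pencil [(0.42, [260.7, 257.1]), (0.41, [159.1, 407.7])]
glue [(0.95, [339.0, 138.2]), (0.37, [260.3, 257.5])]
1.3 [ 0.2115327  -0.5076742   0.23133075] [[0.923, 0.385, 0.0], [0.385, -0.923, -0.0], [0.0, 0.0, -1.0]] [ 0.14827203 -0.38268953 -0.35476   ]
```

View pics/top0.png

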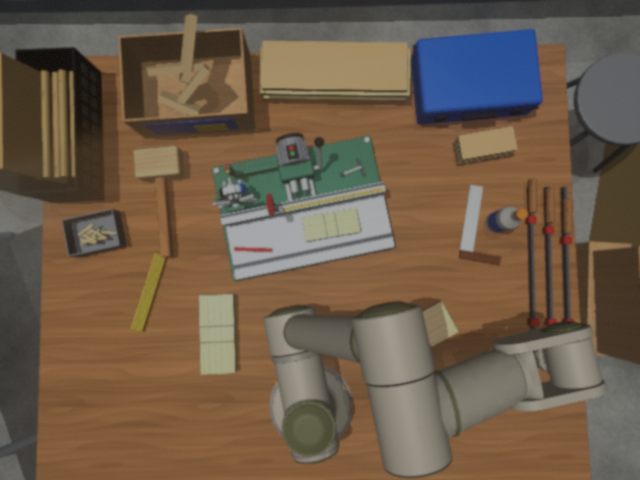

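View pics/side0.png

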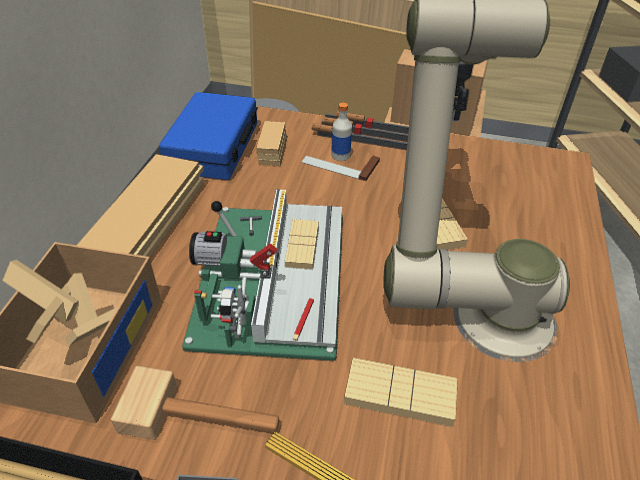

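The top view shows the borer around (305,208): the fence runs along the red flag at (270,203), the star is at (235,190), the board at (331,224) and the pencil at (252,249). The side view shows the turret at (233,303) and the flag leaning back at (263,257). I'll zoom in to get corners for a pose fit.

```bash
python3 - <<'E'
from h import *
a=cv2.imread("pics/top0.png")[130:280,205:405];cv2.imwrite("pics/topc.png",cv2.resize(a,None,fx=4,fy=4,interpolation=cv2.INTER_CUBIC))
a=cv2.imread("pics/side0.png")[185:360,180:350];a=cv2.resize(a,None,fx=3.4,fy=3.4,interpolation=cv2.INTER_CUBIC);cv2.imwrite("pics/sidec.png",a);print(a.shape)
E
```

```text
(595, 578, 3)
```

View pics/topc.png

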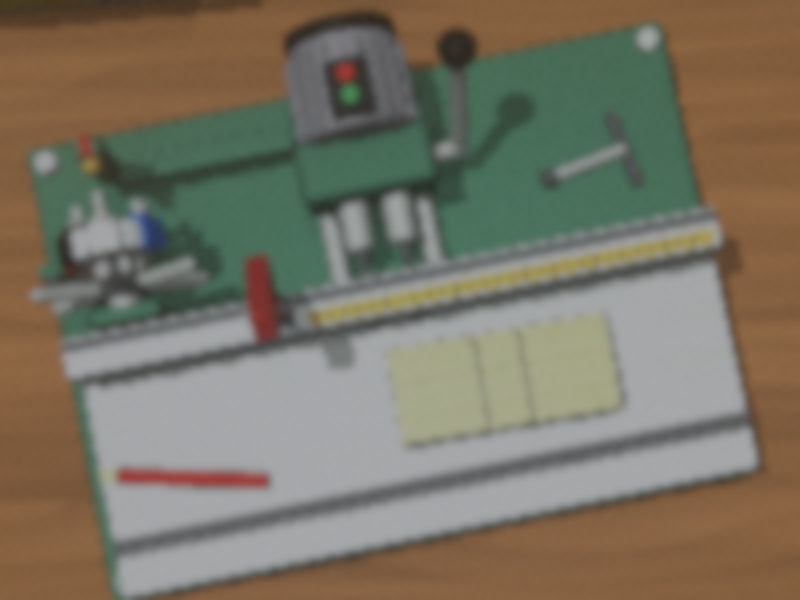

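View pics/sidec.png

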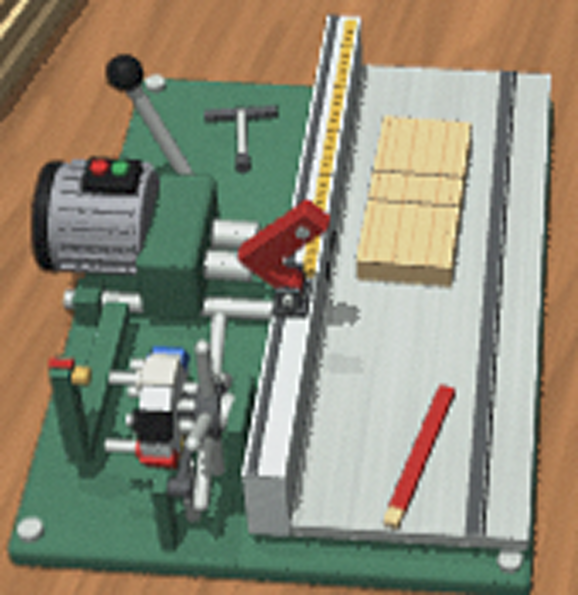

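```bash
cat > fit.py <<'E'
from h import *
from scipy.optimize import least_squares
import json
pt=optics.get_image("top");ps=optics.get_image("side")
T=[((-157,-270,50),(760,468)),((-157,200,50),(118,598)),((0,200,100),(70,380)),((28,200,100),(62,346)),((0,-270,100),(722,247)),((28,-270,100),(716,208))]
S=[((-157,200,50),(525,545)),((-157,-270,50),(550,72)),((0,200,100),(291,478)),((28,200,100),(248,475)),((0,-270,100),(360,18)),((28,-270,100),(330,15))]
def M(v,P):
    P=np.array(P,float)/1000;c,s=np.cos(v[2]),np.sin(v[2])
    return np.stack([v[0]+c*P[:,0]-s*P[:,1],v[1]+s*P[:,0]+c*P[:,1],P[:,2]],1)
uT=np.array([t[1] for t in T])/4+[205,130]-.4;uS=np.array([t[1] for t in S])/3.4+[180,185]-.4
f=lambda v:np.r_[(proj(pt,M(v,[t[0] for t in T]))-uT).ravel(),(proj(ps,M(v,[t[0] for t in S]))-uS).ravel()]
r=least_squares(f,[.45,0,.15],loss="soft_l1");v=r.x;print("pose",v);print(np.round(f(v).reshape(-1,2),1).tolist())
json.dump(v.tolist(),open("pose.json","w"))
# board corners
bc=np.array([(388,350),(608,315),(625,405),(405,445)])/4+[205,130]-.4
w=np.array([at_z(pt,u,.072) for u in bc]);c,s=np.cos(v[2]),np.sin(v[2])
m=((w-[v[0],v[1],0])@np.array([[c,-s,0],[s,c,0],[0,0,1]]))*1000
print("board mach",np.round(m[:,:2],1).tolist(),m.mean(0),np.linalg.norm(m[0]-m[1]),np.linalg.norm(m[1]-m[2]))
for n,P in dict(hub_armtip=(56,150,166),hub=(56,150,100),drum=(86,150,100),hinge=(15,50,118),tip_up=(40,50,190)).items():
    q=M(v,[P]);print(n,np.round(q,3),proj(pt,q),proj(ps,q),"cropT",(proj(pt,q)-[205,130])*4,"cropS",(proj(ps,q)-[180,185])*3.4)
E
python3 fit.py
```

```text
pose [0.56150197 0.04089872 0.18306401]
[[-0.5, -0.2], [1.1, 0.3], [-1.1, -0.0], [-1.0, -1.2], [-0.2, -0.7], [-0.8, -0.6], [2.7, -1.7], [1.5, 0.4], [-0.2, -0.4], [-0.5, -0.3], [1.5, -0.4], [0.2, -0.0]]
board mach [[-21.6, -24.9], [-29.0, -184.6], [-94.9, -183.0], [-91.0, -23.1]] [ -59.12310823 -103.89674018   72.        ] 159.8045064173482 65.91277309809544
hub_armtip [[0.589 0.199 0.166]] [[229.75213995 197.61678964]] [[240.54622374 285.63026219]] cropT [[ 99.0085598  270.46715857]] cropS [[205.85716072 342.14289144]]
hub [[0.589 0.199 0.1  ]] [[234.66054144 201.60362579]] [[242.89619094 305.42569644]] cropT [[118.64216575 286.41450317]] cropS [[213.84704918 409.44736789]]
drum [[0.619 0.204 0.1  ]] [[232.61731316 191.26115077]] [[229.56860882 304.62887822]] cropT [[110.46925263 245.04460306]] cropS [[168.53327    406.73818594]]
hinge [[0.567 0.093 0.118]] [[271.62714396 207.63572798]] [[266.50842668 268.39464683]] cropT [[266.50857586 310.54291191]] cropS [[294.12865072 283.54179922]]
tip_up [[0.592 0.097 0.19 ]] [[266.53306338 194.27749501]] [[253.93271824 245.66933172]] cropT [[246.1322535  257.10998002]] cropS [[251.37124203 206.27572785]]
```

```bash
python3 -m crank '[0,0,0,-1,0.105, 0,0,0,-1,0.107, 0,2.8,-2.8,0,0, 0,2.8,-2.8,0,0, 0,2.8,-2.8,0,0, 0,2.8,-2.8,0,0, 0,2.8,-2.8,0,0, 0,2.8,-2.8,0,0]' 30; python3 -m crank '[0,2.8,-2.8,0,0, 0,2.8,-2.8,0,0, 0,2.8,-2.8,0,0, 0,2.8,-2.8,0,0, 0,2.8,-2.8,0,0, 0,2.8,-2.8,0,0, 0,2.8,-2.8,0,0, 0,0,0,0,0]'
cat > st.py <<'E'
from h import *
import json
v=json.load(open("pose.json"));s=env.observe();c,q=np.cos(v[2]),np.sin(v[2])
R=np.array([[c,-q,0],[q,c,0],[0,0,1]])
print("mach mm",np.round(R.T@(np.array(s["position"])-[v[0],v[1],0])*1000,1),"yawerr",round(float(np.arctan2(s["tool_rot"][1][0],s["tool_rot"][0][0])-v[2]),4),"F",np.round(R.T@s["ft_force"],1),"t",round(s["time_s"],2),"w",s["grip_width"])
E
python3 st.py
```

```text
time_s: 2.07
position: [0.3469, -0.3102, 0.2515]
tool_rot: [[0.983, 0.181, 0.0], [0.181, -0.983, -0.0], [0.0, 0.0, -1.0]]
ft_force: [1.1, -0.0, -0.1]
grip_width: -0.0003
gripper_force: 0.0
time_s: 2.73
position: [0.5056, -0.0785, 0.2512]
tool_rot: [[0.982, 0.188, 0.001], [0.188, -0.982, 0.001], [0.001, -0.001, -1.0]]
ft_force: [-1.1, 0.6, -0.1]
grip_width: 0.0001
gripper_force: 0.0
mach mm [ -76.7 -107.3  251.2] yawerr 0.0057 F [-0.9  0.8 -0.1] t 2.73 w 9.458276523968802e-05
```

```bash
python3 -m crank '[0,2.5,-2.6,0,0, 0,2.5,-2.6,0,0, 0,2.5,-2.6,0,0, 0,2.5,-2.6,0,0, 0,2.5,-2.6,0,0, 0,2.5,-2.6,0,0, 0,0,0,0,0, 0,0,0,0,0]' >/dev/null; python3 st.py; python3 - <<'E'
from h import *
p=optics.get_image("side");cv2.imwrite("pics/s1.png",cv2.resize(p["color"][150:360,150:360,::-1],None,fx=2.8,fy=2.8))
E
```

```text
mach mm [ 70.7  45.2 250.5] yawerr 0.0021 F [-0.2  0.6  0.1] t 3.4 w 8.488333267978116e-05
```

View pics/s1.png

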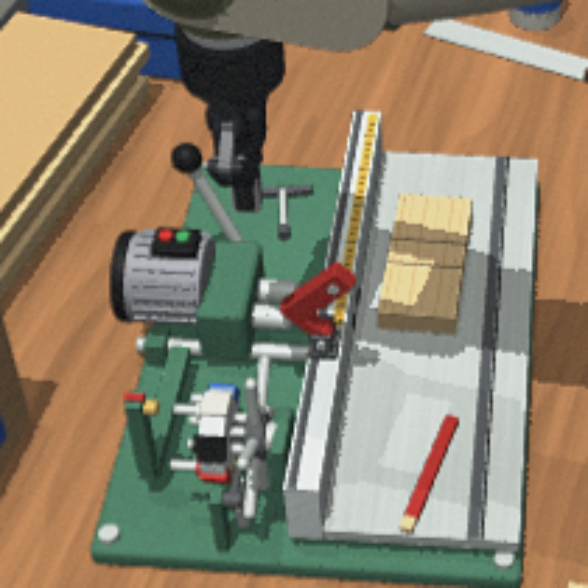

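The fingertips (245,205 in the crop) hang behind the upright flag (320,295), so I'll go down behind it and push it forward.

```bash
python3 -m crank '[0,0.4,-0.5,0,0, 0,0,0,2.2,0, 0,0,0,2.2,0, 0,0,0,2.2,0, 0,0,0,2,0, 0,0,0,0,0, 0,0,0,0,0, 0,-0.5,0,0,0]' >/dev/null; python3 st.py; python3 -m crank '[0,-1,0,0,0, 0,-1,0,0,0, 0,-1,0,0,0, 0,-1,0,0,0, 0,-1,0,0,0, 0,-1,0,0,0, 0,-1,0,0,0, 0,0,0,0,0]' >/dev/null; python3 st.py
```

```text
mach mm [ 70.   48.5 166.9] yawerr -0.001 F [ 0.4 -0.4  0.4] t 4.12 w 2.515903968231813e-05
mach mm [ -1.8  49.1 167.3] yawerr -0.0006 F [0.5 0.2 0.4] t 4.78 w 0.00011446064711662665
```

```bash
python3 -m crank '[0,-1,0,0,0, 0,-1,0,0,0, 0,0,0,-2.5,0, 0,0,0,-2.5,0, 0,3,-1.5,-1,0, 0,3,-1.5,0,0, 0,2.5,-1.5,0,0, 0,0,-1.5,0,0]' >/dev/null; python3 st.py;  python3 - <<'E'
from h import *
p=optics.get_image("side");cv2.imwrite("pics/s2.png",cv2.resize(p["color"][190:360,180:350,::-1],None,fx=3.4,fy=3.4))
E
```

```text
mach mm [ 67.7 109.5 225.7] yawerr -0.0009 F [-0.6 -0.6 -0.2] t 5.45 w 8.481817639240978e-06
```

View pics/s2.png

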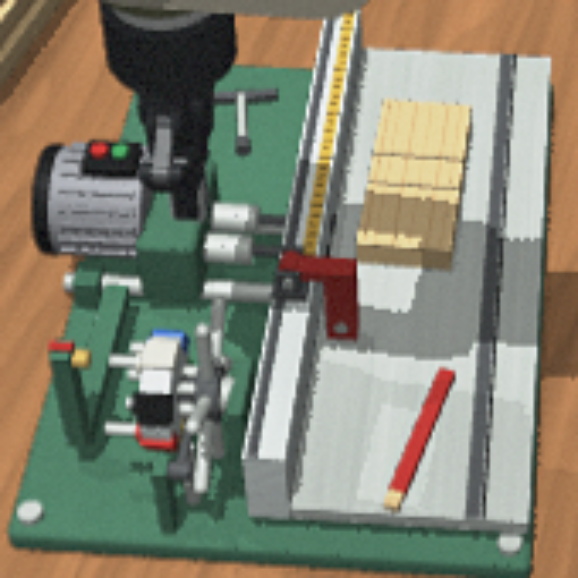

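The flag is down (plate at (340,310) in the crop). The star's upper arm tip is at about (205,335), as predicted, and white is up with blue to its right. That means one click with the top carried left.

```bash
python3 -m crank '[0,-1.2,0.3,0,0, 0,0,0,1.9,0, 0,0,0,1.9,0, 0,0,0,1.9,0, 0,0,0,1.9,0, 0,0,0,0,0, 0,0,0,0,0, 0,0,0,0,0]' >/dev/null; python3 st.py; python3 -m crank '[0,0,-1,0,0, 0,0,-1,0,0, 0,0,-1,0,0, 0,0,-1,0,0, 0,0,-1,0,0, 0,0,-1,0,0, 0,0,0,0,0, 0,0,0,0,0]' >/dev/null; python3 st.py
```

```text
mach mm [ 52.7 106.  151.1] yawerr -0.0004 F [ 0.  -0.7 -0.3] t 6.17 w 0.00027190459581960275
mach mm [ 52.1 167.4 149.3] yawerr 0.0012 F [-1.1  1.3 -0.2] t 6.83 w -0.00022221758133477654
```

```bash
python3 -m crank '[0,0,-0.8,0,0, 0,0,-0.8,0,0, 0,0,-0.8,0,0, 0,0,-0.3,0,0, 0,0,0,0,0, 0,0,0,-2,0, 0,0,0,-3,0, 0,0,0,-3,0]' >/dev/null; python3 st.py; python3 -m crank '[0,-3,2,-2,0, 0,-3,2,0,0, 0,-3,2,0,0, 0,-3,2.5,0,0, 0,-3,3,0,0, 0,-2,3,0,0, 0,0,3,0,0, 0,0,3,0,0]' >/dev/null; python3 st.py;  python3 - <<'E'
from h import *
a=optics.get_image("side")["color"][190:360,180:350,::-1];b=optics.get_image("top")["color"][130:280,205:405,::-1]
cv2.imwrite("pics/s3.png",np.hstack([cv2.resize(a[80:,:100],(440,396),interpolation=cv2.INTER_CUBIC),cv2.resize(b[:85,:75],(349,396),interpolation=cv2.INTER_CUBIC)]))
E
```

```text
mach mm [ 51.8 193.  229.7] yawerr -0.0004 F [0.4 0.6 0.4] t 7.5 w 0.0003083820745635322
mach mm [-118.5  -12.5  250. ] yawerr -0.0005 F [ 1.4 -0.2 -0.1] t 8.17 w -0.0003973852428299917
```

View pics/s3.png

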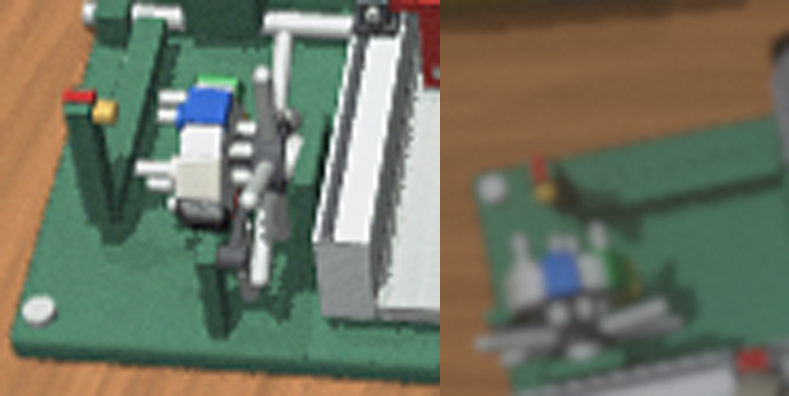

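Blue is now the top block, with white on the left and green on the right. Next is the board: lower in front of its near edge.

```bash
python3 -m crank '[0,-0.3,3,0,0, 0,0,3,0,0, 0,0,3.1,0,0, 0,0,0,4,0, 0,0,0,4,0, 0,0,0,4,0, 0,0,0,4,0, 0,0,0,2.5,0]' >/dev/null; python3 -m crank '[0,0,0,0,0, 0,0,0,0.6,0, 0,0,0,0,0, 0,0,0,0,0, 0,0,0,0,0, 0,0,0,0,0, 0,0,0,0,0, 0,0,0,0,0]' >/dev/null; python3 st.py; python3 - <<'E'
from h import *
p=optics.get_image("top");print(look(p,"board"));cv2.imwrite("pics/t4.png",cv2.resize(p["color"][180:300,240:400,::-1],None,fx=4,fy=4,interpolation=cv2.INTER_CUBIC))
p=optics.get_image("side");print(look(p,"board"))
E
```

```text
mach mm [-120.2 -102.4   58.8] yawerr -0.0003 F [ 0.2 -0.5 -0.1] t 9.6 w 0.00033200379180971115
[(0.84, [344.5, 217.9]), (0.73, [291.1, 195.8]), (0.56, [417.4, 334.8])]
[(0.85, [300.1, 245.6]), (0.62, [400.7, 392.7]), (0.24, [274.1, 271.9])]
```

```bash
python3 -m crank '[0,0.5,0,0,0, 0,0.5,0,0,0, 0,0.5,0,0,0, 0,0.5,0,0,0, 0,0.5,0,0,0, 0,0.4,0,0,0, 0,0.3,0,0,0, 0,0,0,0,0]' >/dev/null; python3 st.py; python3 -m crank '[0,0.1,0,0,0, 0,0.1,0,0,0, 0,0.1,0,0,0, 0,0.1,0,0,0, 0,0,0,0,0, 0,0,0,0,0, 0,0,0,0,0, 0,0,0,0,0]' >/dev/null; python3 st.py
```

```text
mach mm [ -87.7 -102.3   58.3] yawerr -0.0 F [-0.1  0.5  0.3] t 10.47 w 1.1664000957984657e-05
mach mm [ -84.3 -102.3   58.4] yawerr -0.0003 F [-0.1  1.2  0.5] t 11.13 w -8.167688443967212e-05
```

```bash
for i in 1; do python3 -m crank '[0,0.1,0,0,0, 0,0.1,0,0,0, 0,0.1,0,0,0, 0,0,0,0,0, 0,0,0,0,0, 0,0,0,0,0, 0,0,0,0,0, 0,0,0,0,0]' >/dev/null; python3 st.py; done; python3 - <<'E'
from h import *
p=optics.get_image("top");q=optics.get_image("side")
a=cv2.resize(p["color"][180:260,260:400,::-1],(700,400),interpolation=cv2.INTER_CUBIC)
cv2.imwrite("pics/t5.png",a)
E
```

```text
mach mm [ -81.3 -102.2   58.3] yawerr -0.0003 F [ 0.2 -0.4 -0.3] t 11.8 w 2.1170422259083445e-05
```

View pics/t5.png

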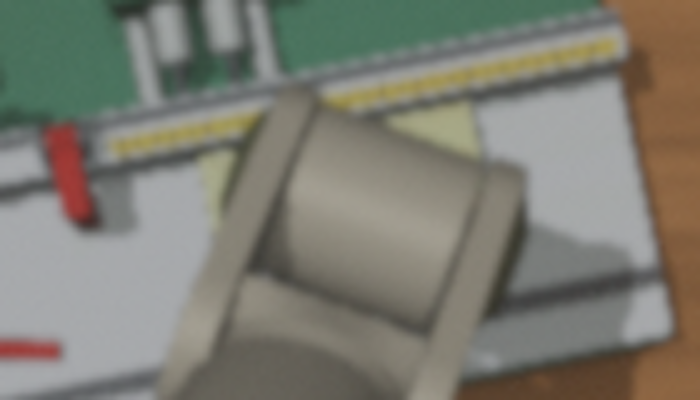

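The board is now close to the fence (the arm covers its middle). I'll creep until the force rises.

```bash
python3 -m crank '[0,0.1,0,0,0, 0,0.1,0,0,0, 0,0,0,0,0, 0,0,0,0,0, 0,0,0,0,0, 0,0,0,0,0, 0,0,0,0,0, 0,0,0,0,0]' >/dev/null; python3 st.py
```

```text
mach mm [ -79.3 -102.3   58.3] yawerr -0.0003 F [ 0.1  1.1 -0.4] t 12.57 w 1.4292418487050158e-05
```

```bash
python3 -m crank '[0,0.1,0,0,0, 0,0.1,0,0,0, 0,0,0,0,0, 0,0,0,0,0, 0,0,0,0,0, 0,0,0,0,0, 0,0,0,0,0, 0,0,0,0,0]' >/dev/null; python3 st.py
```

```text
mach mm [ -78.3 -102.1   58.3] yawerr -0.0 F [-5.8 -0.7  2.6] t 13.23 w 0.00029021386914896834
```

Contact on the fence at x=-78.3 (5.8 N). Next I'll go round to the board's right end.

```bash
python3 -m crank '[0,-1.5,0,0,0, 0,0,0,-4,0, 0,0,3.6,-0.5,0, 0,0,3.6,0,0, 0,3,3.4,0,0, 0,3,0,0,0, 0,0,0,0,0, 0,0,0,0,0]' >/dev/null; python3 st.py
```

```text
mach mm [ -34.2 -205.6  102.7] yawerr 0.0003 F [ 0.3  0.4 -0.3] t 13.9 w 1.8200728533814478e-05
```

```bash
python3 -m crank '[0,0,0,2.2,0, 0,0,0,2.3,0, 0,0,0,0,0, 0,0,0,0,0, 0,0,0,0,0, 0,0,0,0,0, 0,0,0,0,0, 0,0,0,0,0]' >/dev/null; python3 st.py
```

```text
mach mm [ -34.6 -205.7   59.2] yawerr -0.0002 F [ 0.2  0.3 -0.2] t 14.57 w -0.00016416346231017508
```

```bash
python3 -m crank '[0,0,-0.5,0,0, 0,0,-0.5,0,0, 0,0,-0.5,0,0, 0,0,-0.5,0,0, 0,0,-0.5,0,0, 0,0,-0.5,0,0, 0,0,-0.5,0,0, 0,0,-0.5,0,0]' >/dev/null; python3 st.py;python3 -m crank '[0,0,-0.4,0,0, 0,0,-0.4,0,0, 0,0,-0.4,0,0, 0,0,-0.3,0,0, 0,0,-0.3,0,0, 0,0,-0.3,0,0, 0,0,0,0,0, 0,0,0,0,0]' >/dev/null; python3 st.py; python3 - <<'E'
from h import *
a=optics.get_image("side")["color"][190:320,220:350,::-1];b=optics.get_image("top")["color"][180:260,260:390,::-1]
cv2.imwrite("pics/s6.png",np.hstack([cv2.resize(a,(400,400),interpolation=cv2.INTER_CUBIC),cv2.resize(b,(400,400),interpolation=cv2.INTER_CUBIC)]))
E
```

```text
mach mm [ -34.8 -165.1   58.5] yawerr -0.0001 F [-1.  -1.8  2. ] t 15.23 w -0.0003549354459322095
mach mm [ -34.9 -143.9   58.1] yawerr -0.0002 F [ 0.4 -0.1  0.2] t 15.9 w 0.0004644600759649879
```

View pics/s6.png

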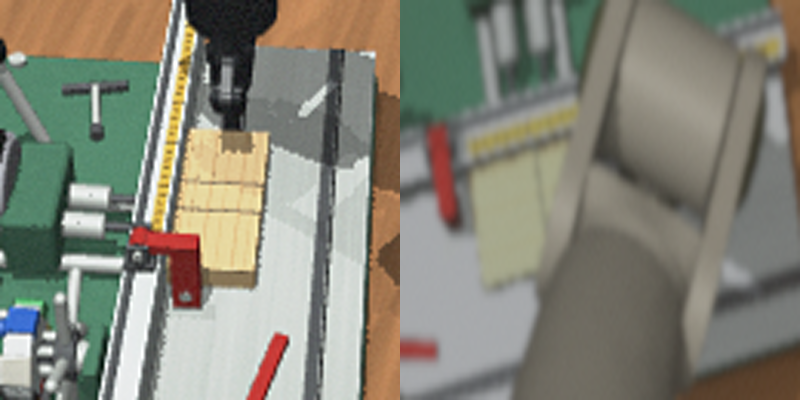

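The board (220,205 in the left half) still lies along the fence, with about 1 cm left to the red stop. Creeping on.

```bash
python3 -m crank '[0,0,-0.1,0,0, 0,0,-0.1,0,0, 0,0,-0.1,0,0, 0,0,-0.1,0,0, 0,0,-0.1,0,0, 0,0,-0.1,0,0, 0,0,0,0,0, 0,0,0,0,0]' >/dev/null; python3 st.py;python3 -m crank '[0,0,-0.1,0,0, 0,0,-0.1,0,0, 0,0,0,0,0, 0,0,0,0,0, 0,0,0,0,0, 0,0,0,0,0, 0,0,0,0,0, 0,0,0,0,0]' >/dev/null; python3 st.py
```

```text
mach mm [ -34.8 -138.4   58.4] yawerr -0.0002 F [0.5 0.3 0.2] t 16.67 w -0.00023933966552251357
mach mm [ -34.8 -136.5   58.3] yawerr -0.0003 F [-0.4  0.   0.6] t 17.33 w -0.0002461151047863713
```

```bash
python3 -m crank '[0,0,-0.1,0,0, 0,0,-0.1,0,0, 0,0,0,0,0, 0,0,0,0,0, 0,0,0,0,0, 0,0,0,0,0, 0,0,0,0,0, 0,0,0,0,0]' >/dev/null; python3 st.py
```

```text
mach mm [ -34.8 -134.5   58.3] yawerr -0.0003 F [ 0.6 -0.3  0.5] t 18.0 w -7.57707873538614e-05
```

```bash
python3 -m crank '[0,0,-0.1,0,0, 0,0,-0.1,0,0, 0,0,0,0,0, 0,0,0,0,0, 0,0,0,0,0, 0,0,0,0,0, 0,0,0,0,0, 0,0,0,0,0]' >/dev/null; python3 st.py
```

```text
mach mm [ -34.8 -132.5   58.3] yawerr -0.0003 F [-0.   0.5  0.6] t 18.67 w -0.0002713943292643602
```

```bash
python3 -m crank '[0,0,-0.1,0,0, 0,0,0,0,0, 0,0,0,0,0, 0,0,0,0,0, 0,0,0,0,0, 0,0,0,0,0, 0,0,0,0,0, 0,0,0,0,0]' >/dev/null; python3 st.py
```

```text
mach mm [ -34.7 -132.1   58.4] yawerr -0.0004 F [ 0.2 -5.3 -1.1] t 19.33 w 0.0001951677269950336
```

```bash
python3 -m crank '[0,0,-0.1,0,0, 0,0,0,0,0, 0,0,0,0,0, 0,0,0,0,0, 0,0,0,0,0, 0,0,0,0,0, 0,0,0,0,0, 0,0,0,0,0]' >/dev/null; python3 st.py
```

```text
mach mm [ -34.7 -131.9   58.6] yawerr -0.0004 F [-2.5 -9.  -0.2] t 20.0 w -9.532545876924197e-05
```

Board end touches the stop. Release, go round, and nudge it once more against the fence.

```bash
python3 -m crank '[0,0,0.8,0,0, 0,0,0,-4,0, 0,-3,-0.5,-0.5,0, 0,-3,-2.5,0,0, 0,0,-3.5,0,0, 0,0,-2.9,0,0, 0,0,0,0,0, 0,0,0,0,0]' >/dev/null; python3 st.py; python3 -m crank '[0,0,0,2.2,0, 0,0,0,2.3,0, 0,0.3,0,0,0, 0,0.3,0,0,0, 0,0.3,0,0,0, 0,0,0,0,0, 0,0,0,0,0, 0,0,0,0,0]' >/dev/null; python3 st.py
```

```text
mach mm [-94.8 -43.3 103.5] yawerr 0.0019 F [ 0.8 -0.2  0.8] t 20.67 w -6.352496564053853e-06
mach mm [-85.5 -44.7  59. ] yawerr -0.0003 F [ 0.5 -0.6 -0.3] t 21.33 w 0.0001718992744214012
```

```bash
python3 -m crank '[0,0.1,0,0,0, 0,0.1,0,0,0, 0,0.1,0,0,0, 0,0.1,0,0,0, 0,0.1,0,0,0, 0,0.1,0,0,0, 0,0,0,0,0, 0,0,0,0,0]' >/dev/null; python3 st.py; python3 -m crank '[0,0.1,0,0,0, 0,0,0,0,0, 0,0,0,0,0, 0,0,0,0,0, 0,0,0,0,0, 0,0,0,0,0, 0,0,0,0,0, 0,0,0,0,0]' >/dev/null; python3 st.py
```

```text
mach mm [-79.7 -44.5  58.3] yawerr -0.0002 F [ 0.9 -0.4 -0.2] t 22.0 w 0.00015688390626179488
mach mm [-78.8 -44.5  58.3] yawerr -0.0003 F [0.1 0.2 0.2] t 22.67 w 2.808836956578914e-05
```

```bash
python3 -m crank '[0,0.1,0,0,0, 0,0,0,0,0, 0,0,0,0,0, 0,0,0,0,0, 0,0,0,0,0, 0,0,0,0,0, 0,0,0,0,0, 0,0,0,0,0]' >/dev/null; python3 st.py
```

```text
mach mm [-78.2 -44.4  58.2] yawerr -0.0002 F [-4.9 -0.5  2.7] t 23.33 w 0.00033564609598565274
```

```bash
python3 -m crank '[0,0.1,0,0,0, 0,0,0,0,0, 0,0,0,0,0, 0,-0.3,0,0,0, 0,-1,0,0,0, 0,-1,0,-3,0, 0,0,0,-4,0, 0,0,0,-4,0]' >/dev/null; python3 st.py; python3 -m crank '[0,-2,3,-4,0, 0,-2,3,-4,0, 0,-2,3.5,0,0, 0,-2,3.5,0,0, 0,-2,3.5,0,0, 0,-2,3.5,0,0, 0,-2,3.5,0,0, 0,-2,3.5,0,0]' >/dev/null; python3 -m crank '[0,-2,3.5,0,0, 0,-2,3.5,0,0, 0,-2,3.5,0,0, 0,0,3,0,0, 0,0,0,0,0, 0,0,0,0,0, 0,0,0,0,0, 0,0,0,0,0]' >/dev/null; python3 st.py; python3 - <<'E'
from h import *
p=optics.get_image("top");q=optics.get_image("side")
a=q["color"][190:350,190:350,::-1];b=p["color"][150:250,220:380,::-1]
cv2.imwrite("pics/s7.png",np.hstack([cv2.resize(a,(400,400),interpolation=cv2.INTER_CUBIC),cv2.resize(b,(400,250),interpolation=cv2.INTER_CUBIC)if 0 else cv2.copyMakeBorder(cv2.resize(b,(400,250),interpolation=cv2.INTER_CUBIC),0,150,0,0,cv2.BORDER_CONSTANT)]))
E
```

```text
mach mm [-100.1  -44.2  169.5] yawerr -0.0006 F [ 1.1 -0.3  0.2] t 24.0 w -6.395493008376954e-05
mach mm [-310.2 -435.   230.5] yawerr 0.0009 F [0.6 1.2 0.7] t 25.33 w -8.533490976552169e-05
```

View pics/s7.png

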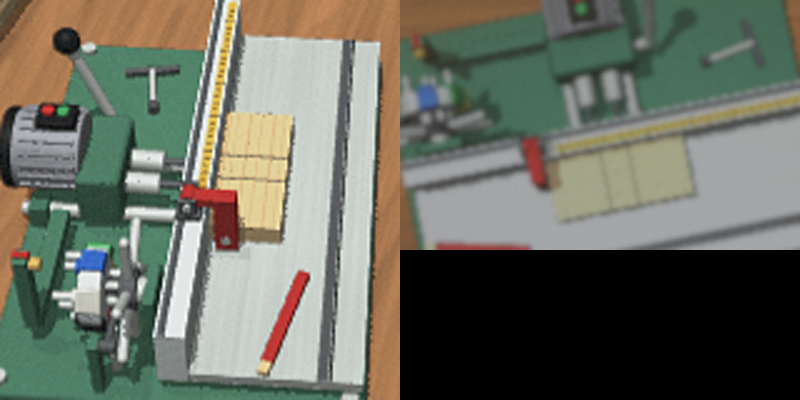

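Both views show the board flush with the fence and its end at the lowered stop. Blue is on top and the pencil and chuck key have not moved, so I'll hand in.

```bash
python3 -c "
from rig import env
print(env.close_job())"
```

```text
the job is handed in; nothing more can be done
None
```

The job is handed in, but the hand-in returned no verdict: in the last pictures the blue stop is up, the red flip stop is down, the board sits flat against the fence and up to the stop, and the pencil and chuck key look unmoved.

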